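# Seat a grinding cup on the mill's drive and clamp it down

### The arm

A 6-joint arm with a two-finger parallel gripper is mounted at the origin on the work surface. World frame = base frame: x ahead of the robot, y to its left, z up, the work surface at z = 0. Lengths are in m, angles in degrees, forces in N, time in s.
With the tool pointing down it reaches from about 0.35 to 0.875 m from the base axis. Payload 4.2 kg.
Tool frame: the origin (TCP) lies at the very end of the fingers, on their centre line; the grasp point (between the pads) lies 19 mm behind it (tcp_to_grasp is the z of the grasp point in the tool frame, in m); z points along the fingers, y is the direction in which the jaws open and shut (so a half turn about z gives the same grasp; the last joint's range is limited). The gripper opens to 87 mm and grips with 3 to 60 N. Pads are 19 mm wide; open, the fingers measure 117 mm over their backs; the gripper's body (75 mm by 190 mm) begins 51 mm behind the grasp point.
Start: joints at [-59.267, 22.042, 0.453, 0, -68.411, -14.817], TCP at [0.171, -0.601, 0.223] pointing down, gripper open.
Joint ranges: [-179.83, 179.83], [-69.29, 118.12], [-61.27, 80.66], [-181.25, 117.63], [-171.15, -9.14], [-177.46, 177.46]. Speed limits (degrees/s): [159.86, 159.86, 180, 180, 180, 180].

### API

Orientations are given as a 3x3 rotation matrix whose columns are the frame's x, y, z axes.
In Python, from station import sense, capture, camera_params, finish_job, tcp_to_grasp gives the robot as it stands.
- The arm moves only by the shell command python3 -m inch 'ROWS'. ROWS is JSON, a list of rows, each an object of numbers: "jaw": the closure in counts, from 0 (fully open) to 255 (shut); "x", "y", "z": the shift along the world's x, y, z normalised to -1 to 1, where 1 is 0.06 m; "ax", "ay", "az": the turn, a rotation vector about the world's x, y, z normalised to -1 to 1, where 1 is 10 degrees. A call has 1 to 12 rows; each row shifts and turns the pose as measured when the row begins; what a row does not reach is not made up. A row lasts 1/8 s, in which the tool goes at most 62.5 mm and 10.7 degrees, less where a joint would pass 70% of its speed; a pose out of reach is approached as far as the arm can. A call with a number of a shift or a turn outside -1 to 1 is refused whole. A call with a gripper value outside its range is refused whole. The fingers move at their own pace and stop on an object; the grip force is fixed at half the most. Time passes only in rows, so rows that do not move let the fingers close. It gives the time, the measured TCP pose, the force and the opening at its end, in the units of the state.
- sense(): the state, without advancing time (a new reading comes with each control period).
- capture(name): name is "scene" or "top"; returns the picture (384x512x3 uint8, red, green, blue); there is no depth.
- camera_params(name): a dict with "vfov" (degrees; the focal length in pixels is half the picture's height over the tangent of half this angle, whatever the lens; pixels are square), "cx", "cy" (the principal point, pixels), "R" (3x3) and "t" (3): a world point X has camera coordinates R X + t. Camera axes: x right, y down, z forward; pixel columns grow to the right and rows downward; lengths in m; the calibration is good to about 2 mm. A picture is of the moment at which its call begins. camera_params takes no time and is no camera call.
- finish_job(): hands the job in, once; it reports no verdict.
The state is a dict: "time_s": time; "joints": joint angles; "joint_velocities": joint speeds; "effort": joint torques, N m; "tcp_pos": TCP position; "ee_rot": TCP orientation; "wrist_force": force on the tool from outside, world axes, zero at the start; "moment": the same for the moment, N m; "gripper_width": opening from 0.0 (shut) to 1.0 (fully open).
Only numpy, scipy, OpenCV 4.12 (cv2) and the standard library are available. Lean on these libraries where they do the work, as an engineer would, in place of code of your own. Each camera call takes 0.05 s, during which the arm holds its last target.

### The job

Load the tall steel grinding cup into the well of the bench mill: turn it gently under light pressure until its slotted foot drops over the drive cross and feel that it sits fully down. Only then swing the hinged hold-down yoke over and close it fully on the cup's lid; never force the yoke down on a cup that stands high. Leave the cup seated upright, the yoke closed, and the other things on the bench undisturbed.

Things in the scene. Friction and masses are not known exactly. Their poses are not given: they have to be found in the camera images.
- cup_center (a point): Centre of the grinding cup, half-way up; z points up to its lid. A plain round steel can, 56 mm wide, 104 mm tall, with a flat black lid (top 11 mm, 55 mm wide); about 0.42 kg, standing loose and upright on the bench. Grip it round the upper half of the steel body. Taller and narrower than the spare cup, which has a knob.
- cup_foot (a point): Centre of the cup's underside, 52 mm below its centre. The black foot (bottom 10 mm) is cut by two crossing slots, 12.5 mm wide and 10 mm deep, along this frame's x and y axes, that fit over the mill's drive cross; they cannot be seen from above.
- mill: Bench knife mill, fixed. Origin on the bench below the well's axis; own +y points from the well to the yoke's hinge (at most 0.25 rad off world +y). Deck 170 mm (x) by 250 mm (y), top 75 mm above the bench, from y = -100 to +150 mm; beyond it a white motor housing to y = +290 mm, 145 mm high. Between cup and mill it bears 80 N at the most.
- well_mouth (a point): Centre of the round well's mouth, level with the deck. The well is 58.4 mm wide and 20 mm deep, with a 3 mm bevel at its mouth; the cup stands in it with its lid upward. A cup that has begun to drop but is still being turned hard against the cross can hang there part-way: ease the turn back a little and it goes down.
- seat (a point): Centre of the well's floor: the cup's underside rests here when fully down. On the floor stands a steel drive cross: four arms, 48 mm tip to tip, 8 mm wide, 8 mm high, at an angle that is not measured and not in line with the mill's sides; it turns only stiffly (0.18 N m). It fits the cup's slots every quarter turn, give or take 5 degrees; otherwise the cup stands on it, 8 mm too high.
- yoke (a joint): Angle of the hold-down yoke (rad): 0 closed and level over the cup, growing as it opens upward; starts at about 1.95 to 2.1, leaning back beyond upright; stop at 2.15. Its stiff hinge (0.5 N m) keeps it where it is left. Over the last 3 mm its sprung pad presses on the lid; moving it takes about 2 to 6 N at the handle. On a cup that stands high it stays open by about 0.05.
- yoke_hinge (a point): Middle of the yoke's hinge axis, 110 mm from the well's axis on the mill's +y side and 175 mm above the bench. The axis is level, along the mill's x.
- yoke_handle (a point): Middle of the yoke's handle, a round black bar 14 mm thick, parallel to the hinge axis and 185 mm from it, 80 mm free between the side rails. Towards the hinge the next crosspiece begins 59 mm from the bar's middle. Closed, the bar lies 75 mm from the well's axis on the mill's -y side, 175 mm above the bench; when open it is above and beyond the hinge.
- pressure_pad: Round black rubber pad, 36 mm wide, under the yoke's crosspiece, 110 mm from the hinge; sprung, 5 mm of travel. Origin in the middle of its pressing face. It meets the lid of a seated cup when the yoke is nearly closed.
- spare_cup: Bystander: short wide steel cup with lid and black knob, 76 mm wide, 70 mm high. Origin at its underside.
- flask_large: Bystander: conical glass flask, 84 mm wide, 149 mm high. Origin at its underside.
- flask_small: Bystander: conical glass flask, 66 mm wide, 119 mm high. Origin at its underside.
- beaker: Bystander: glass beaker, 70 mm wide, 90 mm high. Origin at its underside.
- jar: Bystander: amber glass jar with black cap, 68 mm wide, 85 mm high. Origin at its underside.
- sample_box_1: Bystander: flat square red-rimmed sample box, 50 x 50 x 16 mm. Origin at its underside.
- sample_box_2: Bystander: the like of sample_box_1.
- spatula: Bystander: spatula, 180 mm long, lying flat.
There are look-alikes about, which are no part of the job. Leave any green look-alike of the part that bears cup_center alone.

How it is judged (in metres and radians):
On the way, in this order (a step that is already met when the one before it is completed fails the run):
1. the cup sits fully down in the well, over the drive cross, while the yoke is still open (z of cup_center in the frame of seat below 0.0545 m and horizontal distance between cup_center and seat below 0.005 m and angle between cup_center's own z axis and vertical below 0.06 rad and value of joint yoke above 1 rad), for 0.3 s.
2. the yoke is closed on the cup's lid (value of joint yoke below 0.03 rad and contact force between pressure_pad and cup above 1 N), for 0.2 s.
At the end, for the whole second after the job is handed in: The cup stands upright (within 0.06 rad) and fully down on the well's floor (centre at most 54.5 mm above the seat point, within 5 mm of the well's axis), the yoke is closed (below 0.03 rad) with its pad pressing on the lid by more than 1 N, and everything is released and at rest (all of step 2 and z of cup_center in the frame of seat below 0.0545 m and horizontal distance between cup_center and seat below 0.005 m and angle between cup_center's own z axis and vertical below 0.06 rad and linear speed of cup below 0.02 m/s); the robot touches nothing.
It fails at once if the cup is rammed or dropped into the mill: more than 80 N between cup and mill (contact force between cup and mill above 80 N).
It fails at once if the yoke is forced down (more than 6 N from its pad) on a cup that stands more than 4 mm high (contact force between pressure_pad and cup above 6 N and z of cup_center in the frame of seat above 0.056 m).
It fails at once if a bystander is moved by more than 25 mm (distance of any of spare_cup, flask_large, flask_small, beaker, jar, sample_box_1, sample_box_2, spatula from where it was at the start of the episode above 0.025 m).
It also fails if it takes over 72 s, if anything falls off the work surface, if the arm or the gripper's body presses on something with over 40 N, if the wrist force passes 120 N, or if a joint passes its speed limit or range.

## Working session

There is one attempt and no reset: what is moved stays moved. The work goes in short steps, Python scripts to look and compute and a shell command to move; the robot and the scene stay as the last step left them, time stands still between calls to the robot, and variables do not carry over. Pictures are saved under pics/ and viewed, and the job is handed in when it is done.

```bash
ls; mkdir -p pics
python3 - <<'E'
from station import *
import cv2
print(tcp_to_grasp)
for n in("scene","top"):
    im=capture(n); cv2.imwrite(f"pics/{n}0.png",im[:,:,::-1]); print(n,camera_params(n))
print(sense())
E
```

```text
pics
-0.0187
scene {'vfov': 50.36284886685996, 'cx': 249.24338110244994, 'cy': 184.5053142043509, 'R': array([[-7.13455584e-01,  7.00700111e-01,  6.95544594e-04],
       [ 5.28774400e-01,  5.39050940e-01, -6.55607899e-01],
       [-4.59759462e-01, -4.67379331e-01, -7.55101184e-01]]), 't': array([ 0.44227828, -0.1154923 ,  1.57644177])}
top {'vfov': 57.51305472111688, 'cx': 256.1960803894938, 'cy': 191.85574569599262, 'R': array([[ 0.01422293, -0.99988847,  0.00455647],
       [-0.99833365, -0.01445539, -0.05586561],
       [ 0.05592524, -0.0037543 , -0.9984279 ]]), 't': array([-0.09244593,  0.52148091,  1.0659092 ])}
{'time_s': 0.1, 'joints': array([-5.92656077e+01,  2.20863755e+01,  3.87755544e-01, -2.52273087e-02,
       -6.84129934e+01, -1.48176385e+01]), 'joint_velocities': array([ 0.07984003, -0.0867059 ,  0.25202712,  0.07838737, -0.0550748 ,
       -0.04120492]), 'effort': array([ 2.42505866e-04, -3.91689956e+01,  1.87935323e+01,  4.23185840e+00,
        1.34868507e-02, -7.96644849e-05]), 'tcp_pos': array([ 0.17127544, -0.60050522,  0.22157004]), 'ee_rot': array([[-9.61705649e-01, -2.74083620e-01, -6.43622882e-04],
       [-2.74084357e-01,  9.61703810e-01,  1.88361867e-03],
       [ 1.02705551e-04,  1.98789368e-03, -9.99998019e-01]]), 'wrist_force': array([0.39675499, 0.22771361, 0.38457076]), 'moment': array([0.01775746, 0.00153462, 0.02499369]), 'gripper_width': 0.9990350010460797}
```

View pics/scene0.png

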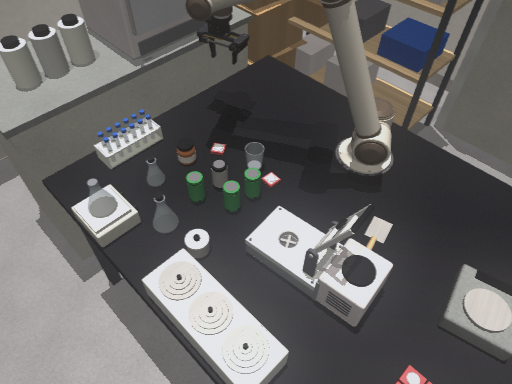

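View pics/top0.png

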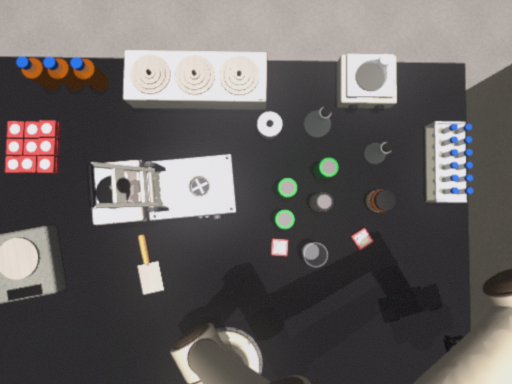

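Run:
```python
import cv2
a=cv2.imread("pics/top0.png"); b=cv2.imread("pics/scene0.png")
cv2.imwrite("pics/c1.png",cv2.resize(a[140:270,260:400],None,fx=5,fy=4.6,interpolation=cv2.INTER_CUBIC)[:,:])
cv2.imwrite("pics/c2.png",cv2.resize(a[140:240,80:240],None,fx=5,fy=5,interpolation=cv2.INTER_CUBIC))
cv2.imwrite("pics/c3.png",cv2.resize(b[130:230,170:300],None,fx=6,fy=6,interpolation=cv2.INTER_CUBIC))
cv2.imwrite("pics/c4.png",cv2.resize(b[195:325,240:400],None,fx=5,fy=4.6,interpolation=cv2.INTER_CUBIC))
```

```text
(no output)
```

View pics/c1.png

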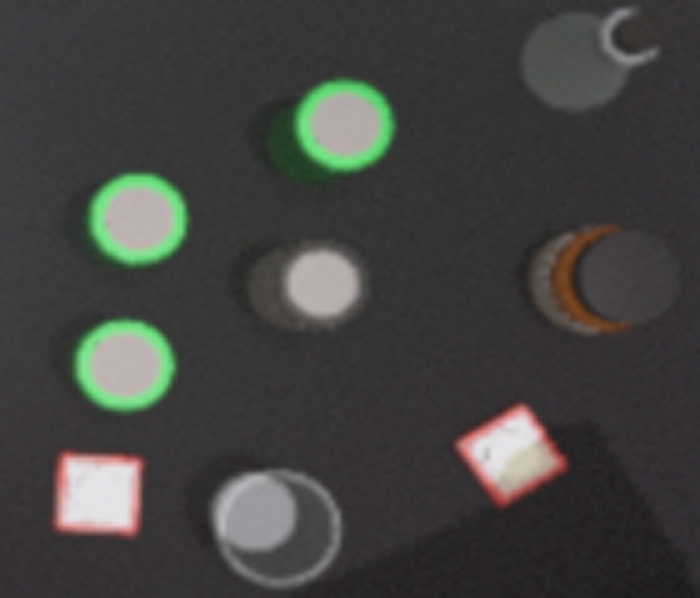

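View pics/c2.png

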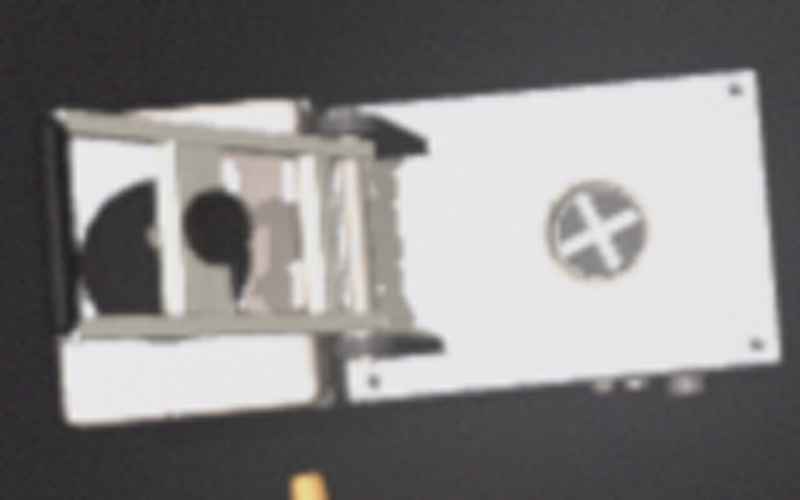

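View pics/c3.png

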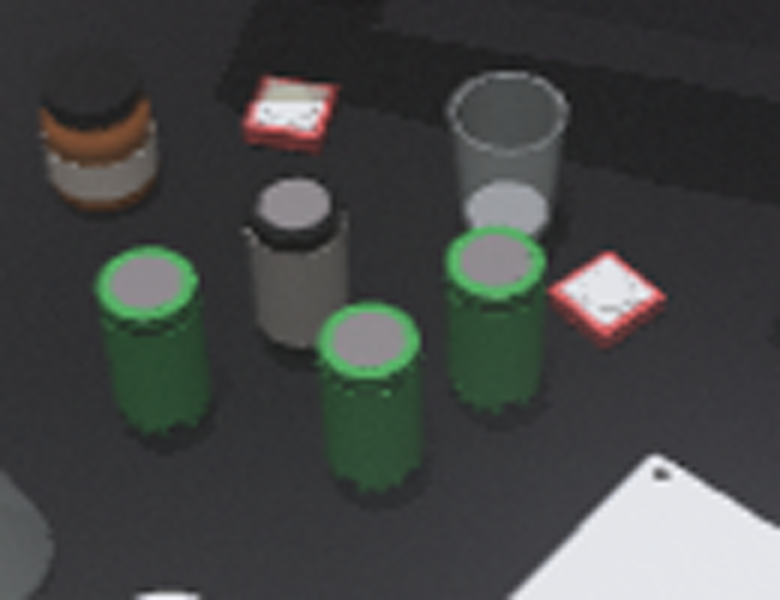

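View pics/c4.png

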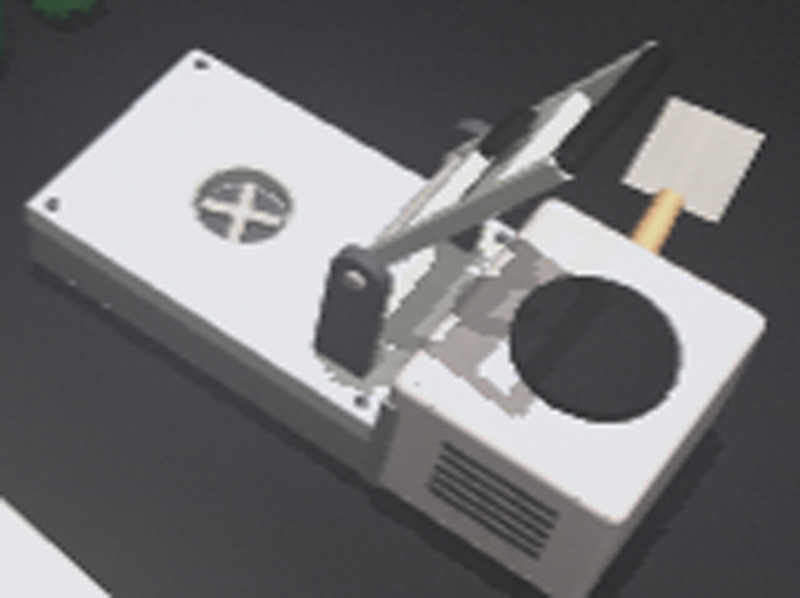

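```bash
cat > h.py <<'E'
import numpy as np
from station import *
def ray(n,u,v):
    p=camera_params(n); f=192/np.tan(np.radians(p['vfov']/2))
    R=p['R'];c=-R.T@p['t']; d=R.T@np.array([(u-p['cx'])/f,(v-p['cy'])/f,1]); return c,d
def onz(n,u,v,z):
    c,d=ray(n,u,v); return (c+d*(z-c[2])/d[2])[:2]
def proj(n,X):
    p=camera_params(n); f=192/np.tan(np.radians(p['vfov']/2)); q=p['R']@np.array(X)+p['t']; return p['cx']+f*q[0]/q[2],p['cy']+f*q[1]/q[2]
def ang(a,b): return np.degrees(np.arctan2(*(b-a)[::-1]))
E
python3 - <<'E'
from h import *
c=lambda x,y,x0,y0,sx,sy:((x+.5)/sx-.5+x0,(y+.5)/sy-.5+y0)
t2=lambda x,y,z:onz("top",*c(x,y,80,140,5,5),z)
s4=lambda x,y,z:onz("scene",*c(x,y,240,195,5,4.6),z)
print("cup top",onz("top",*c(322,284,260,140,5,4.6),.104),"scene",onz("scene",*c(295,204,170,130,6,6),.104))
print("well",t2(597,230,.075),s4(243,205,.075))
print("cross c",t2(600,232,.063),s4(242,211,.063))
print("arms",ang(t2(560,250,.063),t2(638,213,.063)),ang(t2(582,195,.063),t2(617,268,.063)))
print("arms s",ang(s4(200,205,.063),s4(283,217,.063)),ang(s4(244,185,.063),s4(240,240,.063)))
A,B,C,D=t2(755,70,.075),t2(780,360,.075),t2(350,403,.075),t2(340,110,.075)
print("deck",A,B,ang(B,A),ang(B,C),"right edge angle (y dir is +90)")
S=[s4(25,208,.075),s4(195,48,.075)]; print(S,ang(*S))
for n,p in dict(jar=(380,201,.085),green=(328,167,.104)).items(): print(n,onz("top",*p))
for n,p in dict(g1=(288,187,.104),g2=(285,219,.104),g3=(329,167,.104),beaker=(315,254,.09),jar=(385,200,.085)).items(): print(n,onz("top",*p))
E
```

```text
cup top [ 0.49361916 -0.27697806] scene [ 0.49429877 -0.27721926]
well [0.53524138 0.08236932] [0.5377846  0.08419955]
cross c [0.53494281 0.0824954 ] [0.53522699 0.082255  ]
arms -63.623457889982205 -153.2178663694365
arms s 124.88675413142633 38.742060119555894
deck [ 0.63067815 -0.00805116] [ 0.46104417 -0.02568744] 5.93552665325043 96.51972742292712 right edge angle (y dir is +90)
[array([ 0.63338654, -0.00633799]), array([ 0.46243825, -0.0250974 ])] -173.73757268371602
jar [ 0.49754854 -0.44260907]
green [ 0.59159506 -0.28804535]
g1 [ 0.53285803 -0.17463431]
g2 [ 0.44221421 -0.16699256]
g3 [ 0.59163725 -0.2908952 ]
beaker [ 0.34375742 -0.2546127 ]
jar [ 0.50064601 -0.45709171]
```

Candidates for the cup in the top view are the grey steel can at (324,202) and the green cans at (288,187), (285,219) and (329,167). The grey one, with a steel body and black lid rim, fits the description, and the crop confirms it. Its lid centre is at about (0.494, -0.277). The well is at (0.535, 0.0826) and the mill is yawed about 6.2°.

```bash
python3 -m inch '[{"jaw":0,"x":0.7,"y":0.7},{"jaw":0,"x":0.7,"y":0.7},{"jaw":0,"x":0.7,"y":0.7},{"jaw":0,"x":0.7,"y":0.7},{"jaw":0,"x":0.7,"y":0.7},{"jaw":0,"x":0.7,"y":0.7},{"jaw":0,"x":0.6,"y":0.6},{"jaw":0,"x":0.2,"y":0.2},{"jaw":0}]'
```

```text
$[0]: bad value
```

```bash
python3 -m inch '[{"jaw":0,"x":0.7,"y":0.7,"z":0,"ax":0,"ay":0,"az":0}]'
```

```text
time_s: 0.22
tcp_pos: [0.2119, -0.5595, 0.2202]
ee_rot: [[-0.963, -0.269, -0.002], [-0.269, 0.963, 0.003], [0.001, 0.003, -1.0]]
wrist_force: [1.0, 0.4, -0.3]
gripper_width: 1.0
```

```bash
python3 -m inch '[{"jaw":0,"x":0.7,"y":0.7,"z":0,"ax":0,"ay":0,"az":0},{"jaw":0,"x":0.7,"y":0.7,"z":0,"ax":0,"ay":0,"az":0},{"jaw":0,"x":0.7,"y":0.7,"z":0,"ax":0,"ay":0,"az":0},{"jaw":0,"x":0.7,"y":0.7,"z":0,"ax":0,"ay":0,"az":0},{"jaw":0,"x":0.7,"y":0.7,"z":0,"ax":0,"ay":0,"az":0},{"jaw":0,"x":0.7,"y":0.7,"z":0,"ax":0,"ay":0,"az":0},{"jaw":0,"x":0.4,"y":0.4,"z":0,"ax":0,"ay":0,"az":0},{"jaw":0,"x":0,"y":0,"z":0,"ax":0,"ay":0,"az":0}]'
```

```text
time_s: 1.23
tcp_pos: [0.4953, -0.2701, 0.2164]
ee_rot: [[-0.963, -0.271, -0.006], [-0.271, 0.963, 0.007], [0.004, 0.008, -1.0]]
wrist_force: [-0.6, -0.5, 0.1]
gripper_width: 0.997
```

```bash
python3 -m inch '[{"jaw":0,"x":-0.02,"y":-0.115,"z":-0.3,"ax":-0.04,"ay":-0.034,"az":0},{"jaw":0,"x":0,"y":0,"z":-0.7,"ax":0,"ay":0,"az":0},{"jaw":0,"x":0,"y":0,"z":-0.5,"ax":0,"ay":0,"az":0},{"jaw":0,"x":0,"y":0,"z":0,"ax":0,"ay":0,"az":0}]'
```

```text
time_s: 1.72
tcp_pos: [0.4915, -0.2786, 0.124]
ee_rot: [[-0.963, -0.269, -0.001], [-0.269, 0.963, -0.0], [0.001, 0.0, -1.0]]
wrist_force: [0.4, 0.5, -0.8]
gripper_width: 1.0
```

```bash
python3 -m inch '[{"jaw":0,"x":0.04,"y":0.02,"z":-0.5,"ax":0,"ay":0,"az":0},{"jaw":0,"x":0,"y":0,"z":-0.5,"ax":0,"ay":0,"az":0},{"jaw":0,"x":0,"y":0,"z":-0.16,"ax":0,"ay":0,"az":0},{"jaw":0,"x":0,"y":0,"z":0,"ax":0,"ay":0,"az":0}]'
```

```text
time_s: 2.22
tcp_pos: [0.4965, -0.2809, 0.0588]
ee_rot: [[-0.963, -0.268, 0.007], [-0.268, 0.963, -0.004], [-0.006, -0.006, -1.0]]
wrist_force: [-0.1, -0.3, 0.7]
gripper_width: 0.998
```

Run:
```python
from h import *
import cv2
a=capture("top"); b=capture("scene")
f=lambda im,x,y,w,h,s:cv2.resize(im[y:y+h,x:x+w,::-1],None,fx=s,fy=s,interpolation=cv2.INTER_CUBIC)
cv2.imwrite("pics/g1.png",cv2.hconcat([f(a,270,140,100,130,4),f(b,180,110,100,130,4)]))
```

```text
(no output)
```

View pics/g1.png

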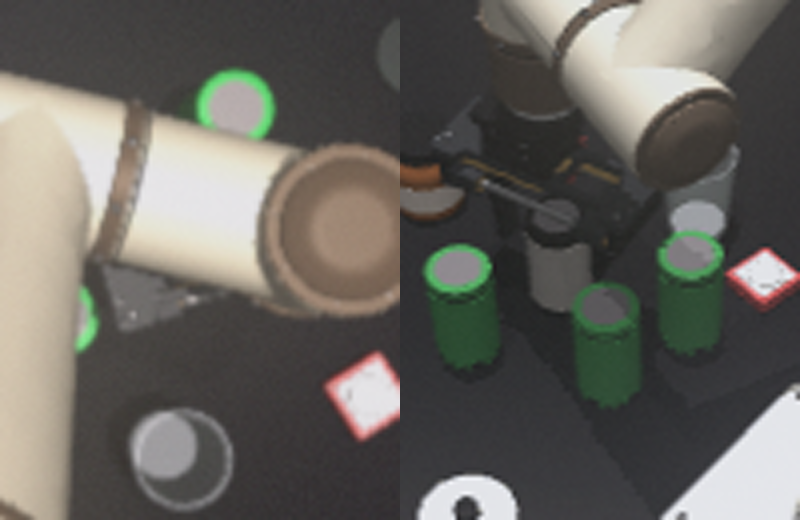

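The cup stands between the open fingers (scene crop, about (560,240)). I'm centring on it and closing.

```bash
python3 -m inch '[{"jaw":0,"x":-0.04,"y":0.05,"z":-0.06,"ax":0.02,"ay":0.04,"az":0},{"jaw":60,"x":0,"y":0,"z":0,"ax":0,"ay":0,"az":0},{"jaw":255,"x":0,"y":0,"z":0,"ax":0,"ay":0,"az":0},{"jaw":255,"x":0,"y":0,"z":0,"ax":0,"ay":0,"az":0},{"jaw":255,"x":0,"y":0,"z":0,"ax":0,"ay":0,"az":0},{"jaw":255,"x":0,"y":0,"z":0,"ax":0,"ay":0,"az":0}]'
```

```text
time_s: 3.08
tcp_pos: [0.4958, -0.2777, 0.0584]
ee_rot: [[-0.963, -0.269, 0.006], [-0.269, 0.963, -0.002], [-0.005, -0.003, -1.0]]
wrist_force: [0.3, 0.1, 0.1]
gripper_width: 0.634
```

```bash
python3 -m inch '[{"jaw":255,"x":0,"y":0,"z":0.3,"ax":0,"ay":0,"az":0},{"jaw":255,"x":0,"y":0,"z":0.7,"ax":0,"ay":0,"az":0},{"jaw":255,"x":0,"y":0,"z":0.8,"ax":0,"ay":0,"az":0},{"jaw":255,"x":0,"y":0,"z":0.45,"ax":0,"ay":0,"az":0},{"jaw":255,"x":0,"y":0,"z":0,"ax":0,"ay":0,"az":0}]'
```

```text
time_s: 3.7
tcp_pos: [0.4896, -0.2751, 0.1891]
ee_rot: [[-0.964, -0.265, -0.009], [-0.265, 0.964, 0.006], [0.007, 0.008, -1.0]]
wrist_force: [0.5, 0.7, -5.1]
gripper_width: 0.641
```

```bash
python3 -m inch '[{"jaw":255,"x":0.1,"y":0.5,"z":0,"ax":0,"ay":0,"az":0.5},{"jaw":255,"x":0.1,"y":0.85,"z":0,"ax":0,"ay":0,"az":0.5},{"jaw":255,"x":0.1,"y":0.85,"z":0,"ax":0,"ay":0,"az":0.5},{"jaw":255,"x":0.1,"y":0.85,"z":0,"ax":0,"ay":0,"az":0.5},{"jaw":255,"x":0.1,"y":0.85,"z":0,"ax":0,"ay":0,"az":0.5},{"jaw":255,"x":0.1,"y":0.85,"z":0,"ax":0,"ay":0,"az":0.5},{"jaw":255,"x":0.1,"y":0.8,"z":0,"ax":0,"ay":0,"az":0.5},{"jaw":255,"x":0.05,"y":0.3,"z":0,"ax":0,"ay":0,"az":0.3},{"jaw":255,"x":0,"y":0,"z":0,"ax":0,"ay":0,"az":0},{"jaw":255,"x":0,"y":0,"z":0,"ax":0,"ay":0,"az":0}]'
```

```text
time_s: 4.95
tcp_pos: [0.5203, 0.0853, 0.1633]
ee_rot: [[-0.585, -0.809, -0.054], [-0.81, 0.587, -0.011], [0.041, 0.037, -0.998]]
wrist_force: [0.4, -0.3, -4.8]
gripper_width: 0.642
```

```bash
python3 -m inch '[{"jaw":255,"x":0.25,"y":-0.04,"z":0.1,"ax":0.06,"ay":-0.31,"az":0},{"jaw":255,"x":0,"y":0,"z":0,"ax":0,"ay":0,"az":0},{"jaw":255,"x":0,"y":0,"z":0,"ax":0,"ay":0,"az":0}]'
python3 - <<'E'
from h import *
import cv2
a=capture("top"); b=capture("scene")
f=lambda im,x,y,w,h,s:cv2.resize(im[y:y+h,x:x+w,::-1],None,fx=s,fy=s,interpolation=cv2.INTER_CUBIC)
cv2.imwrite("pics/w1.png",cv2.hconcat([f(a,150,140,95,110,4),f(b,245,180,95,110,4)]))
E
```

```text
time_s: 5.32
tcp_pos: [0.5334, 0.0792, 0.1675]
ee_rot: [[-0.591, -0.806, -0.004], [-0.806, 0.591, -0.002], [0.005, 0.002, -1.0]]
wrist_force: [0.1, -0.1, -5.8]
gripper_width: 0.637
```

View pics/w1.png

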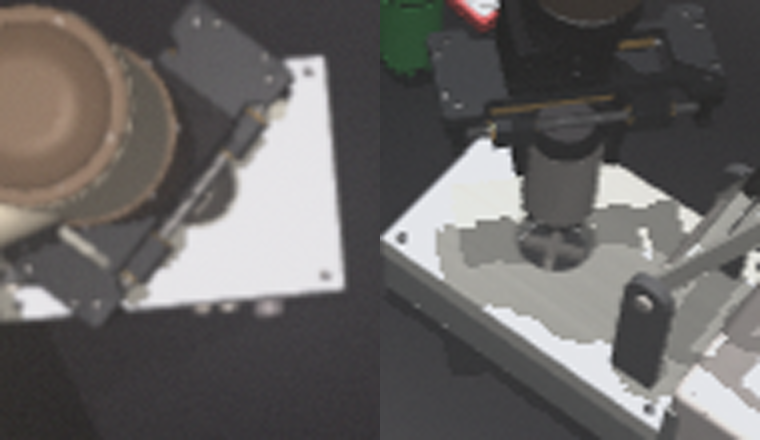

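```bash
python3 -m inch '[{"jaw":255,"x":0.04,"y":0.07,"z":-0.2,"ax":0,"ay":-0.02,"az":0},{"jaw":255,"x":0,"y":0,"z":0,"ax":0,"ay":0,"az":0},{"jaw":255,"x":0,"y":0,"z":0,"ax":0,"ay":0,"az":0}]'
```

```text
time_s: 5.8
tcp_pos: [0.536, 0.0841, 0.1543]
ee_rot: [[-0.591, -0.807, -0.001], [-0.807, 0.591, -0.003], [0.003, -0.001, -1.0]]
wrist_force: [0.9, -0.1, -4.6]
gripper_width: 0.637
```

Well placed. I'm lowering to just above the deck and then feeling my way in with small steps.

```bash
python3 -m inch '[{"jaw":255,"x":0,"y":0,"z":-0.2,"ax":0,"ay":0,"az":0},{"jaw":255,"x":0,"y":0,"z":0,"ax":0,"ay":0,"az":0},{"jaw":255,"x":0,"y":0,"z":0,"ax":0,"ay":0,"az":0}]'
python3 -m inch '[{"jaw":255,"x":0,"y":0,"z":-0.1,"ax":0,"ay":0,"az":0},{"jaw":255,"x":0,"y":0,"z":0,"ax":0,"ay":0,"az":0}]'
python3 -m inch '[{"jaw":255,"x":0,"y":0,"z":-0.05,"ax":0,"ay":0,"az":0},{"jaw":255,"x":0,"y":0,"z":0,"ax":0,"ay":0,"az":0}]'
```

```text
time_s: 6.18
tcp_pos: [0.5359, 0.0842, 0.1413]
ee_rot: [[-0.591, -0.807, -0.002], [-0.807, 0.591, -0.003], [0.003, -0.0, -1.0]]
wrist_force: [-0.4, -0.2, -4.9]
gripper_width: 0.635
time_s: 6.42
tcp_pos: [0.536, 0.0842, 0.135]
ee_rot: [[-0.591, -0.807, -0.001], [-0.807, 0.591, -0.003], [0.003, -0.0, -1.0]]
wrist_force: [-0.1, 0.1, -4.7]
gripper_width: 0.637
time_s: 6.68
tcp_pos: [0.5361, 0.0842, 0.1319]
ee_rot: [[-0.591, -0.807, -0.001], [-0.807, 0.591, -0.003], [0.003, -0.001, -1.0]]
wrist_force: [0.5, -0.2, -4.4]
gripper_width: 0.64
```

```bash
for i in 1 2; do :; done; python3 -m inch '[{"jaw":255,"x":0,"y":0,"z":-0.04,"ax":0,"ay":0,"az":0},{"jaw":255,"x":0,"y":0,"z":0,"ax":0,"ay":0,"az":0}]'
python3 -m inch '[{"jaw":255,"x":0,"y":0,"z":-0.04,"ax":0,"ay":0,"az":0},{"jaw":255,"x":0,"y":0,"z":0,"ax":0,"ay":0,"az":0}]'
python3 -m inch '[{"jaw":255,"x":0,"y":0,"z":-0.04,"ax":0,"ay":0,"az":0},{"jaw":255,"x":0,"y":0,"z":0,"ax":0,"ay":0,"az":0}]'
```

```text
time_s: 6.92
tcp_pos: [0.5362, 0.0842, 0.1295]
ee_rot: [[-0.591, -0.807, -0.001], [-0.807, 0.591, -0.003], [0.003, -0.001, -1.0]]
wrist_force: [0.1, -0.4, -5.4]
gripper_width: 0.631
time_s: 7.18
tcp_pos: [0.5362, 0.0843, 0.127]
ee_rot: [[-0.591, -0.807, -0.001], [-0.807, 0.591, -0.003], [0.002, -0.001, -1.0]]
wrist_force: [-0.4, -1.2, -4.1]
gripper_width: 0.638
time_s: 7.42
tcp_pos: [0.5362, 0.0842, 0.1244]
ee_rot: [[-0.591, -0.807, -0.001], [-0.807, 0.591, -0.003], [0.002, -0.001, -1.0]]
wrist_force: [-0.1, 0.2, -5.5]
gripper_width: 0.636
```

```bash
python3 -m inch '[{"jaw":255,"x":0,"y":0,"z":-0.03,"ax":0,"ay":0,"az":0},{"jaw":255,"x":0,"y":0,"z":0,"ax":0,"ay":0,"az":0}]'
python3 -m inch '[{"jaw":255,"x":0,"y":0,"z":-0.03,"ax":0,"ay":0,"az":0},{"jaw":255,"x":0,"y":0,"z":0,"ax":0,"ay":0,"az":0}]'
python3 -m inch '[{"jaw":255,"x":0,"y":0,"z":-0.02,"ax":0,"ay":0,"az":0},{"jaw":255,"x":0,"y":0,"z":0,"ax":0,"ay":0,"az":0}]'
```

```text
time_s: 7.68
tcp_pos: [0.5363, 0.0843, 0.1225]
ee_rot: [[-0.591, -0.807, -0.001], [-0.807, 0.591, -0.003], [0.002, -0.001, -1.0]]
wrist_force: [-0.7, -0.1, -3.6]
gripper_width: 0.639
time_s: 7.92
tcp_pos: [0.5367, 0.0844, 0.1214]
ee_rot: [[-0.59, -0.807, 0.001], [-0.807, 0.59, -0.002], [0.002, -0.002, -1.0]]
wrist_force: [-0.4, -0.9, -3.5]
gripper_width: 0.639
time_s: 8.18
tcp_pos: [0.5368, 0.0844, 0.1214]
ee_rot: [[-0.59, -0.807, 0.001], [-0.807, 0.59, -0.002], [0.001, -0.002, -1.0]]
wrist_force: [-0.8, -0.2, -3.3]
gripper_width: 0.635
```

```bash
python3 -m inch '[{"jaw":255,"x":0,"y":0,"z":-0.05,"ax":0,"ay":0,"az":0},{"jaw":255,"x":0,"y":0,"z":-0.05,"ax":0,"ay":0,"az":0}]'
python3 -m inch '[{"jaw":255,"x":0,"y":0,"z":-0.05,"ax":0,"ay":0,"az":0.3},{"jaw":255,"x":0,"y":0,"z":-0.05,"ax":0,"ay":0,"az":0.3}]'
```

```text
time_s: 8.43
tcp_pos: [0.5371, 0.0847, 0.121]
ee_rot: [[-0.588, -0.809, 0.003], [-0.809, 0.588, -0.003], [0.001, -0.004, -1.0]]
wrist_force: [-9.5, 2.3, 18.9]
gripper_width: 0.637
time_s: 8.68
tcp_pos: [0.5383, 0.0845, 0.1209]
ee_rot: [[-0.497, -0.868, 0.008], [-0.868, 0.497, -0.004], [-0.001, -0.009, -1.0]]
wrist_force: [-5.9, -1.3, 14.0]
gripper_width: 0.639
```

```bash
python3 -m inch '[{"jaw":255,"x":-0.02,"y":0,"z":-0.035,"ax":0.02,"ay":0.04,"az":0.3},{"jaw":255,"x":-0.01,"y":0,"z":-0.035,"ax":0,"ay":0,"az":0.3},{"jaw":255,"x":0,"y":0,"z":-0.035,"ax":0,"ay":0,"az":0.3}]'
python3 -m inch '[{"jaw":255,"x":-0.01,"y":0,"z":-0.035,"ax":0.01,"ay":0.02,"az":0.3},{"jaw":255,"x":-0.01,"y":0,"z":-0.035,"ax":0,"ay":0,"az":0.3},{"jaw":255,"x":0,"y":0,"z":-0.035,"ax":0,"ay":0,"az":0.3}]'
```

```text
time_s: 9.05
tcp_pos: [0.538, 0.0837, 0.1194]
ee_rot: [[-0.35, -0.937, 0.006], [-0.937, 0.35, 0.001], [-0.003, -0.006, -1.0]]
wrist_force: [-1.7, -1.1, -3.8]
gripper_width: 0.637
time_s: 9.43
tcp_pos: [0.5369, 0.0834, 0.1133]
ee_rot: [[-0.195, -0.981, 0.003], [-0.981, 0.195, 0.003], [-0.003, -0.002, -1.0]]
wrist_force: [-7.7, -0.3, 19.2]
gripper_width: 0.636
```

It dropped about 8 mm. I'm easing the turn back and pressing lightly to feel for the floor.

```bash
python3 -m inch '[{"jaw":255,"x":0,"y":0,"z":0,"ax":0,"ay":0,"az":-0.2},{"jaw":255,"x":0,"y":0,"z":-0.03,"ax":0,"ay":0,"az":-0.1},{"jaw":255,"x":0,"y":0,"z":-0.05,"ax":0,"ay":0,"az":0}]'
python3 -m inch '[{"jaw":255,"x":0,"y":0,"z":-0.05,"ax":0,"ay":0,"az":0},{"jaw":255,"x":0,"y":0,"z":0,"ax":0,"ay":0,"az":0}]'
python3 - <<'E'
from h import *
import cv2
print(sense()['moment'])
a=capture("top"); b=capture("scene")
f=lambda im,x,y,w,h,s:cv2.resize(im[y:y+h,x:x+w,::-1],None,fx=s,fy=s,interpolation=cv2.INTER_CUBIC)
cv2.imwrite("pics/w2.png",cv2.hconcat([f(a,150,140,95,110,4),f(b,245,180,95,110,4)]))
E
```

```text
time_s: 9.8
tcp_pos: [0.5375, 0.0839, 0.1132]
ee_rot: [[-0.247, -0.969, 0.005], [-0.969, 0.247, 0.002], [-0.003, -0.004, -1.0]]
wrist_force: [-10.9, 2.0, 23.4]
gripper_width: 0.636
time_s: 10.05
tcp_pos: [0.5374, 0.084, 0.1136]
ee_rot: [[-0.247, -0.969, 0.007], [-0.969, 0.247, 0.002], [-0.004, -0.006, -1.0]]
wrist_force: [-0.7, 0.3, -4.9]
gripper_width: 0.631
[0.07728258 0.06980689 0.00429829]
```

View pics/w2.png

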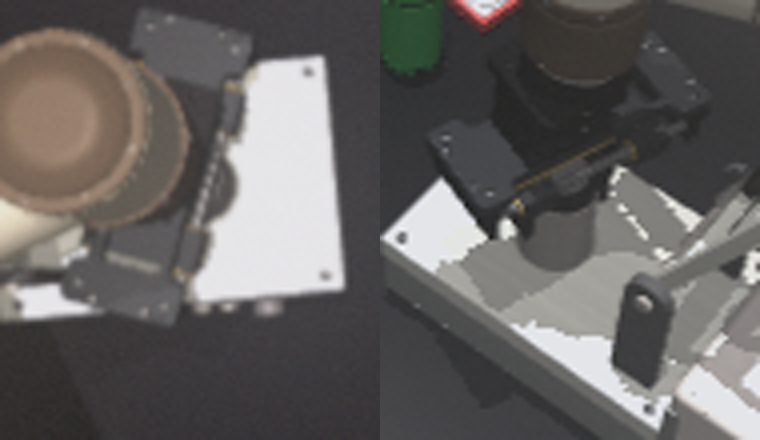

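The cup body is now visibly deeper in the well and the jaw z is 0.1133–0.1136, which is 8 mm below the on-cross height. I'm working out the handle position next, then releasing.

```bash
python3 - <<'E'
from h import *
from scipy.optimize import least_squares
c=lambda x,y,x0,y0,sx,sy:((x+.5)/sx-.5+x0,(y+.5)/sy-.5+y0)
pt=c(57,222,80,140,5,5); ps=c(610,110,240,195,5,4.6)
r=least_squares(lambda X:np.r_[np.subtract(proj("top",X),pt),np.subtract(proj("scene",X),ps)],[.52,.26,.34])
print(r.x,r.fun)
a=np.radians(6.2);ym=np.array([-np.sin(a),np.cos(a),0]);w=np.array([.5352,.0826,0]);h=w+.11*ym+[0,0,.175]
for th in (1.9,1.95,2,2.05,2.1,2.15):
    X=h+.185*(-np.cos(th)*ym+[0,0,np.sin(th)]); print(th,X.round(4),np.round(proj("top",X),1),np.round(proj("scene",X),1))
print(pt,ps,h)
E
python3 -m inch '[{"jaw":60,"x":0,"y":0,"z":0,"ax":0,"ay":0,"az":0},{"jaw":30,"x":0,"y":0,"z":0,"ax":0,"ay":0,"az":0},{"jaw":30,"x":0,"y":0,"z":0,"ax":0,"ay":0,"az":0},{"jaw":30,"x":0,"y":0,"z":0,"ax":0,"ay":0,"az":0}]'
```

```text
[0.51680444 0.27079763 0.34240371] [ 0.33786725 -0.28958853  0.48907434 -0.07383255]
1.9 [0.5169 0.2514 0.3501] [ 98.8 183.5] [355.9 211.7]
1.95 [0.5159 0.26   0.3469] [ 95.4 184. ] [358.9 214.5]
2 [0.515  0.2685 0.3432] [ 92.2 184.5] [361.8 217.2]
2.05 [0.5141 0.2768 0.3392] [ 89.2 185. ] [364.6 220.1]
2.1 [0.5132 0.2848 0.3347] [ 86.5 185.5] [367.3 223. ]
2.15 [0.5124 0.2926 0.3298] [ 83.9 186. ] [369.8 226. ]
(91.0, 184.0) (361.6, 218.52173913043478) [0.52332007 0.19195661 0.175     ]
time_s: 10.65
tcp_pos: [0.5395, 0.0842, 0.113]
ee_rot: [[-0.246, -0.969, 0.009], [-0.969, 0.246, 0.002], [-0.004, -0.009, -1.0]]
wrist_force: [-0.5, 0.3, 0.1]
gripper_width: 0.874
```

```bash
python3 -m inch '[{"jaw":30,"x":-0.03,"y":0,"z":0.3,"ax":0,"ay":0.05,"az":0},{"jaw":30,"x":0,"y":0,"z":0.5,"ax":0,"ay":0,"az":0},{"jaw":30,"x":0,"y":0,"z":0.8,"ax":0,"ay":0,"az":0},{"jaw":30,"x":0,"y":-0.2,"z":0.9,"ax":0,"ay":0,"az":0},{"jaw":30,"x":0,"y":-0.3,"z":0.9,"ax":0,"ay":0,"az":0.5},{"jaw":120,"x":0,"y":-0.3,"z":0.9,"ax":0,"ay":0,"az":0.7},{"jaw":120,"x":0,"y":0,"z":0.5,"ax":0,"ay":0,"az":0.7},{"jaw":120,"x":0,"y":0,"z":0,"ax":0,"ay":0,"az":0}]';  python3 - <<'E'
from h import *
import cv2
a=capture("top"); b=capture("scene")
f=lambda im,x,y,w,h,s:cv2.resize(im[y:y+h,x:x+w,::-1],None,fx=s,fy=s,interpolation=cv2.INTER_CUBIC)
cv2.imwrite("pics/w3.png",cv2.hconcat([f(a,80,130,170,110,2.5),f(b,245,180,150,110,2.5)]))
E
```

```text
time_s: 11.65
tcp_pos: [0.5355, 0.0333, 0.4097]
ee_rot: [[0.093, -0.996, 0.003], [-0.996, -0.093, -0.003], [0.003, -0.002, -1.0]]
wrist_force: [1.1, 0.6, -0.1]
gripper_width: 0.627
```

View pics/w3.png

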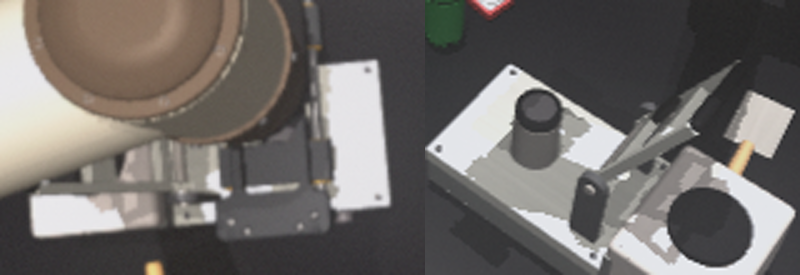

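Run:
```python
from h import *
import cv2
for z in(.159,.167): print(proj("scene",[.5352,.0826,z]))
print(proj("scene",[.5352,.0826,.075]))
b=capture("scene"); cv2.imwrite("pics/w4.png",cv2.resize(b[200:260,260:320,::-1],None,fx=10,fy=10,interpolation=cv2.INTER_CUBIC))
```

```text
(np.float64(290.5168920051394), np.float64(222.0728210365335))
(np.float64(290.73273136682377), np.float64(220.43009597371332))
(np.float64(288.3780453668978), np.float64(238.35130217523476))
```

View pics/w4.png

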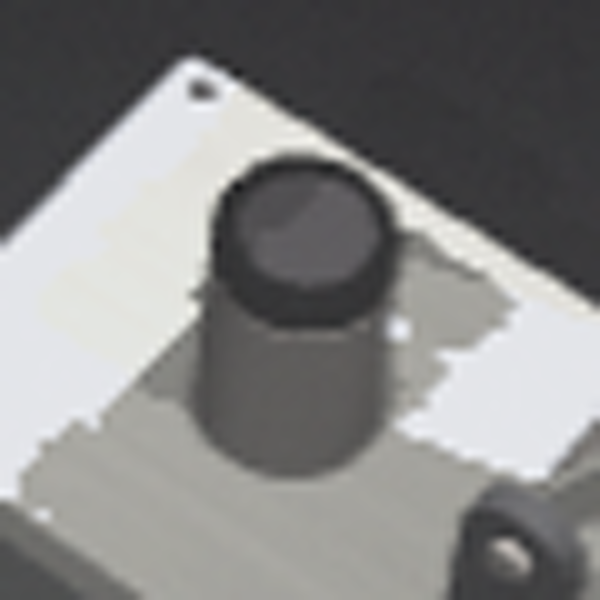

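```bash
python3 -m inch '[{"jaw":110,"x":0,"y":0.2,"z":0,"ax":0,"ay":0,"az":-0.9},{"jaw":110,"x":-0.03,"y":0.4,"z":0.03,"ax":0,"ay":0,"az":-0.9},{"jaw":110,"x":-0.03,"y":0.4,"z":0.03,"ax":0,"ay":0,"az":-0.9},{"jaw":110,"x":-0.03,"y":0.4,"z":0.03,"ax":0,"ay":0,"az":-0.9},{"jaw":110,"x":-0.03,"y":0.4,"z":0.03,"ax":0,"ay":0,"az":-0.9},{"jaw":110,"x":-0.03,"y":0.4,"z":0.03,"ax":0,"ay":0,"az":-0.9},{"jaw":110,"x":-0.03,"y":0.4,"z":0.03,"ax":0,"ay":0,"az":-0.9},{"jaw":110,"x":-0.03,"y":0.4,"z":0.03,"ax":0,"ay":0,"az":-0.9},{"jaw":110,"x":0,"y":0.4,"z":0.03,"ax":0,"ay":0,"az":-0.9},{"jaw":110,"x":0,"y":0.2,"z":0,"ax":0,"ay":0,"az":-0.5},{"jaw":110,"x":0,"y":0,"z":0,"ax":0,"ay":0,"az":0},{"jaw":110,"x":0,"y":0,"z":0,"ax":0,"ay":0,"az":0}]'
```

```text
time_s: 13.3
tcp_pos: [0.5153, 0.2568, 0.3964]
ee_rot: [[-0.993, -0.108, -0.043], [-0.109, 0.994, 0.007], [0.042, 0.012, -0.999]]
wrist_force: [-0.0, 0.7, 0.5]
gripper_width: 0.57
```

```bash
python3 -m inch '[{"jaw":110,"x":0,"y":0.24,"z":0,"ax":-0.04,"ay":-0.25,"az":0},{"jaw":110,"x":0,"y":0,"z":0,"ax":0,"ay":0,"az":0},{"jaw":110,"x":0,"y":0,"z":0,"ax":0,"ay":0,"az":0}]'
python3 - <<'E'
from h import *
import cv2
a=capture("top"); b=capture("scene")
f=lambda im,x,y,w,h,s:cv2.resize(im[y:y+h,x:x+w,::-1],None,fx=s,fy=s,interpolation=cv2.INTER_CUBIC)
cv2.imwrite("pics/y1.png",f(b,290,130,130,120,5))
s=sense(); T=s['tcp_pos']; print(T,s['ee_rot'][:,2],np.array(proj("scene",T)))
E
```

```text
time_s: 13.68
tcp_pos: [0.5154, 0.2694, 0.3954]
ee_rot: [[-0.994, -0.109, -0.001], [-0.109, 0.994, -0.002], [0.001, -0.001, -1.0]]
wrist_force: [0.0, 0.4, -0.3]
gripper_width: 0.569
[0.51555257 0.26942113 0.39553238] [-2.07909182e-04 -1.20971486e-03 -9.99999247e-01] [366.87195956 203.71611292]
```

View pics/y1.png

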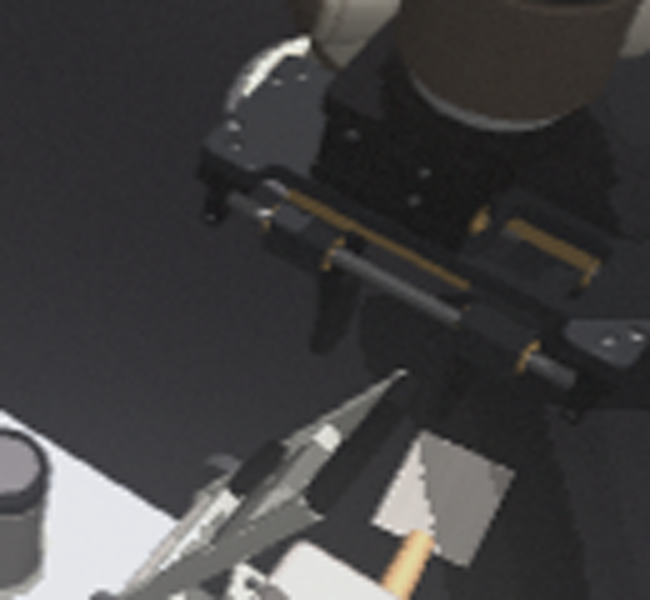

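Aligned: the fingers straddle the bar, whose middle is at crop (365,440). Descending.

```bash
python3 -m inch '[{"jaw":110,"x":0,"y":0.02,"z":-0.3,"ax":0,"ay":0,"az":0},{"jaw":110,"x":0,"y":0,"z":-0.4,"ax":0,"ay":0,"az":0},{"jaw":110,"x":0,"y":0,"z":-0.3,"ax":0,"ay":0,"az":0},{"jaw":110,"x":0,"y":0,"z":0,"ax":0,"ay":0,"az":0}]'; python3 -m inch '[{"jaw":255,"x":0,"y":0,"z":0,"ax":0,"ay":0,"az":0},{"jaw":255,"x":0,"y":0,"z":0,"ax":0,"ay":0,"az":0},{"jaw":255,"x":0,"y":0,"z":0,"ax":0,"ay":0,"az":0},{"jaw":255,"x":0,"y":0,"z":0,"ax":0,"ay":0,"az":0},{"jaw":255,"x":0,"y":0,"z":0,"ax":0,"ay":0,"az":0}]'
```

```text
time_s: 14.28
tcp_pos: [0.5165, 0.2688, 0.3349]
ee_rot: [[-0.994, -0.106, 0.0], [-0.106, 0.994, 0.0], [-0.0, 0.0, -1.0]]
wrist_force: [-0.5, 0.5, 0.5]
gripper_width: 0.569
time_s: 14.9
tcp_pos: [0.5176, 0.27, 0.3383]
ee_rot: [[-0.994, -0.106, 0.005], [-0.106, 0.994, 0.005], [-0.006, 0.005, -1.0]]
wrist_force: [-0.9, 2.9, 0.2]
gripper_width: 0.152
```

```bash
python3 -m inch '[{"jaw":180,"x":0,"y":0,"z":0,"ax":0.03,"ay":0.03,"az":0},{"jaw":180,"x":0,"y":0,"z":-0.12,"ax":0,"ay":0,"az":0},{"jaw":180,"x":0,"y":0,"z":-0.04,"ax":0,"ay":0,"az":0},{"jaw":255,"x":0,"y":0,"z":0,"ax":0,"ay":0,"az":0},{"jaw":255,"x":0,"y":0,"z":0,"ax":0,"ay":0,"az":0},{"jaw":255,"x":0,"y":0,"z":0,"ax":0,"ay":0,"az":0}]'
```

```text
time_s: 15.65
tcp_pos: [0.5175, 0.2697, 0.3276]
ee_rot: [[-0.994, -0.106, -0.001], [-0.106, 0.994, 0.01], [0.0, 0.01, -1.0]]
wrist_force: [-0.2, -0.9, -1.2]
gripper_width: 0.149
```

```bash
cat > arc.py <<'E'
from h import *
import sys
step=float(sys.argv[1]); n=int(sys.argv[2]); off=.015
s=sense(); a=np.radians(6.2);ym=np.array([-np.sin(a),np.cos(a),0]);h=np.array([.5233,.192,.175])
b=s['tcp_pos']+[0,0,off]-h
th=np.arctan2(b[2],-b@ym); print("theta",th,"r",np.hypot(b[2],b@ym),"z",s['ee_rot'][:,2].round(3))
P=lambda t:.185*(-np.cos(t)*ym+np.array([0,0,np.sin(t)]))
prev=b-(b@np.array([np.cos(a),np.sin(a),0]))*np.array([np.cos(a),np.sin(a),0])
for i in range(n):
    t=max(th-step*(i+1),0); d=(P(t)-prev)/.06; prev=P(t); print(round(t,3),d.round(2))
E
python3 arc.py .15 6
```

```text
theta 2.0055073956665037 r 0.18481741961285547 z [-0.001  0.01  -1.   ]
1.856 [ 0.05 -0.43  0.17]
1.706 [ 0.05 -0.45  0.1 ]
1.556 [ 0.05 -0.46  0.03]
1.406 [ 0.05 -0.46 -0.04]
1.256 [ 0.05 -0.45 -0.11]
1.106 [ 0.05 -0.42 -0.18]
```

```bash
python3 -m inch '[{"jaw":255,"x":0.03,"y":-0.3,"z":0.1,"ax":0,"ay":0,"az":0},{"jaw":255,"x":0.05,"y":-0.4,"z":0.1,"ax":0,"ay":0,"az":0}]'; python3 arc.py .15 4
```

```text
time_s: 15.9
tcp_pos: [0.5215, 0.2324, 0.3414]
ee_rot: [[-0.994, -0.111, 0.001], [-0.111, 0.994, 0.02], [-0.003, 0.02, -1.0]]
wrist_force: [-4.1, 5.0, 0.9]
gripper_width: 0.15
theta 1.789844567334785 r 0.18584897421692523 z [ 0.001  0.02  -1.   ]
1.64 [ 0.05 -0.46  0.05]
1.49 [ 0.05 -0.46 -0.  ]
1.34 [ 0.05 -0.45 -0.07]
1.19 [ 0.05 -0.44 -0.14]
```

```bash
python3 -m inch '[{"jaw":255,"x":0.04,"y":-0.4,"z":0.05,"ax":-0.1,"ay":0,"az":0},{"jaw":255,"x":0.04,"y":-0.4,"z":0,"ax":0,"ay":0,"az":0},{"jaw":255,"x":0.04,"y":-0.4,"z":-0.06,"ax":0,"ay":0,"az":0}]'; python3 arc.py .15 4
```

```text
time_s: 16.27
tcp_pos: [0.5288, 0.1636, 0.3448]
ee_rot: [[-0.993, -0.114, 0.007], [-0.114, 0.993, 0.015], [-0.009, 0.014, -1.0]]
wrist_force: [-1.5, 3.9, 3.1]
gripper_width: 0.151
theta 1.4162132987048943 r 0.1869972593654028 z [ 0.007  0.015 -1.   ]
1.266 [ 0.05 -0.44 -0.14]
1.116 [ 0.05 -0.43 -0.17]
0.966 [ 0.04 -0.4  -0.23]
0.816 [ 0.04 -0.36 -0.29]
```

```bash
python3 -m inch '[{"jaw":255,"x":0.03,"y":-0.42,"z":-0.14,"ax":-0.08,"ay":0.04,"az":0},{"jaw":255,"x":0.03,"y":-0.42,"z":-0.18,"ax":0,"ay":0,"az":0.03},{"jaw":255,"x":0.03,"y":-0.4,"z":-0.23,"ax":0,"ay":0,"az":0}]'; python3 arc.py .15 4
```

```text
time_s: 16.65
tcp_pos: [0.5364, 0.0906, 0.3156]
ee_rot: [[-0.993, -0.121, 0.012], [-0.121, 0.993, 0.012], [-0.013, 0.01, -1.0]]
wrist_force: [1.8, 4.8, -0.9]
gripper_width: 0.151
theta 0.9893723548832974 r 0.18617749732518246 z [ 0.012  0.012 -1.   ]
0.839 [ 0.04 -0.35 -0.3 ]
0.689 [ 0.03 -0.32 -0.33]
0.539 [ 0.03 -0.26 -0.38]
0.389 [ 0.02 -0.21 -0.41]
```

```bash
python3 -m inch '[{"jaw":255,"x":0.03,"y":-0.35,"z":-0.3,"ax":-0.07,"ay":0.07,"az":-0.08},{"jaw":255,"x":0.02,"y":-0.32,"z":-0.33,"ax":0,"ay":0,"az":0},{"jaw":255,"x":0.02,"y":-0.26,"z":-0.38,"ax":0,"ay":0,"az":0}]'; python3 arc.py .1 5
```

```text
time_s: 17.02
tcp_pos: [0.5421, 0.0338, 0.2544]
ee_rot: [[-0.994, -0.106, 0.004], [-0.106, 0.994, 0.003], [-0.005, 0.003, -1.0]]
wrist_force: [0.2, 4.3, 1.1]
gripper_width: 0.147
theta 0.5349119744007067 r 0.18521737899598925 z [ 0.004  0.003 -1.   ]
0.435 [ 0.02 -0.14 -0.27]
0.335 [ 0.01 -0.12 -0.29]
0.235 [ 0.01 -0.09 -0.3 ]
0.135 [ 0.01 -0.06 -0.3 ]
0.035 [ 0.   -0.03 -0.31]
```

```bash
python3 -m inch '[{"jaw":255,"x":0.01,"y":-0.14,"z":-0.27,"ax":0,"ay":0,"az":0},{"jaw":255,"x":0.01,"y":-0.12,"z":-0.29,"ax":0,"ay":0,"az":0},{"jaw":255,"x":0.01,"y":-0.08,"z":-0.25,"ax":0,"ay":0,"az":0},{"jaw":255,"x":0,"y":-0.03,"z":-0.15,"ax":0,"ay":0,"az":0},{"jaw":255,"x":0,"y":0,"z":0,"ax":0,"ay":0,"az":0}]'; python3 arc.py .04 4
```

```text
time_s: 17.65
tcp_pos: [0.5442, 0.0107, 0.1913]
ee_rot: [[-0.995, -0.103, 0.002], [-0.103, 0.995, 0.005], [-0.002, 0.004, -1.0]]
wrist_force: [1.1, 2.2, -2.6]
gripper_width: 0.149
theta 0.1698586400575133 r 0.18513449306546928 z [ 0.002  0.005 -1.   ]
0.13 [ 0.   -0.02 -0.12]
0.09 [ 0.   -0.01 -0.12]
0.05 [ 0.   -0.01 -0.12]
0.01 [ 0.   -0.   -0.12]
```

```bash
python3 -m inch '[{"jaw":255,"x":0,"y":-0.02,"z":-0.12,"ax":0,"ay":0,"az":0},{"jaw":255,"x":0,"y":-0.02,"z":-0.12,"ax":0,"ay":0,"az":0}]'; python3 -m inch '[{"jaw":255,"x":0,"y":-0.01,"z":-0.07,"ax":0,"ay":0,"az":0}]'; python3 -m inch '[{"jaw":255,"x":0,"y":0,"z":-0.07,"ax":0,"ay":0,"az":0}]';python3 arc.py .02 4
```

```text
time_s: 17.9
tcp_pos: [0.5445, 0.009, 0.1773]
ee_rot: [[-0.995, -0.104, 0.003], [-0.104, 0.995, 0.006], [-0.004, 0.005, -1.0]]
wrist_force: [-0.7, 4.9, 2.2]
gripper_width: 0.145
time_s: 18.02
tcp_pos: [0.5445, 0.0088, 0.173]
ee_rot: [[-0.995, -0.104, 0.004], [-0.104, 0.995, 0.006], [-0.004, 0.006, -1.0]]
wrist_force: [-1.3, 4.6, 1.5]
gripper_width: 0.148
time_s: 18.15
tcp_pos: [0.5445, 0.0086, 0.1689]
ee_rot: [[-0.995, -0.104, 0.004], [-0.104, 0.995, 0.006], [-0.004, 0.005, -1.0]]
wrist_force: [-1.5, 2.2, 2.6]
gripper_width: 0.152
theta 0.048122519335536865 r 0.18484138297641667 z [ 0.004  0.006 -1.   ]
0.028 [ 0.   -0.   -0.06]
0.008 [ 0.   -0.   -0.06]
0 [ 0.   -0.   -0.03]
0 [0. 0. 0.]
```

```bash
for k in 1; do python3 -m inch '[{"jaw":255,"x":0,"y":0,"z":-0.06,"ax":0,"ay":0,"az":0}]'; done; python3 -m inch '[{"jaw":255,"x":0,"y":0,"z":-0.06,"ax":0,"ay":0,"az":0}]';  python3 -m inch '[{"jaw":255,"x":0,"y":0,"z":-0.05,"ax":0,"ay":0,"az":0}]'; python3 -m inch '[{"jaw":255,"x":0,"y":0,"z":-0.05,"ax":0,"ay":0,"az":0}]'; python3 arc.py .02 2
```

```text
time_s: 18.27
tcp_pos: [0.5445, 0.0085, 0.1654]
ee_rot: [[-0.994, -0.105, 0.004], [-0.105, 0.994, 0.005], [-0.004, 0.005, -1.0]]
wrist_force: [-2.0, 3.5, 3.7]
gripper_width: 0.15
time_s: 18.4
tcp_pos: [0.5446, 0.0085, 0.1627]
ee_rot: [[-0.994, -0.105, 0.004], [-0.105, 0.994, 0.005], [-0.005, 0.004, -1.0]]
wrist_force: [-8.6, 8.1, 19.9]
gripper_width: 0.149
time_s: 18.52
tcp_pos: [0.5446, 0.0084, 0.1627]
ee_rot: [[-0.994, -0.107, 0.005], [-0.107, 0.994, 0.004], [-0.005, 0.003, -1.0]]
wrist_force: [-10.3, 6.8, 24.1]
gripper_width: 0.145
time_s: 18.65
tcp_pos: [0.5446, 0.0085, 0.1628]
ee_rot: [[-0.994, -0.108, 0.006], [-0.108, 0.994, 0.003], [-0.007, 0.003, -1.0]]
wrist_force: [-6.8, 5.6, 17.0]
gripper_width: 0.152
theta 0.014901665169302917 r 0.18479584906310187 z [ 0.006  0.003 -1.   ]
0 [ 0.   -0.   -0.05]
0 [0. 0. 0.]
```

Hard stop at the handle, estimated θ≈0.015. A high cup would read about 0.05, or 9 mm at the bar. Releasing and checking.

```bash
python3 -m inch '[{"jaw":140,"x":0,"y":0,"z":0,"ax":0,"ay":0,"az":0},{"jaw":140,"x":0,"y":0,"z":0,"ax":0,"ay":0,"az":0},{"jaw":140,"x":0,"y":0,"z":0,"ax":0,"ay":0,"az":0}]'; python3 -m inch '[{"jaw":140,"x":0,"y":0,"z":0.1,"ax":0,"ay":0,"az":0},{"jaw":140,"x":0,"y":0,"z":0.4,"ax":0,"ay":0,"az":0},{"jaw":140,"x":0,"y":0,"z":0.8,"ax":0,"ay":0,"az":0},{"jaw":140,"x":0,"y":-0.6,"z":0.7,"ax":0,"ay":0,"az":0},{"jaw":140,"x":-0.2,"y":-0.9,"z":0,"ax":0,"ay":0,"az":0},{"jaw":140,"x":-0.2,"y":-0.9,"z":0,"ax":0,"ay":0,"az":0},{"jaw":140,"x":-0.2,"y":-0.9,"z":0,"ax":0,"ay":0,"az":0},{"jaw":140,"x":0,"y":0,"z":0,"ax":0,"ay":0,"az":0}]';  python3 - <<'E'
from h import *
import cv2
a=capture("top"); b=capture("scene")
cv2.imwrite("pics/f_top.png",a[:,:,::-1]); cv2.imwrite("pics/f_scene.png",b[:,:,::-1])
f=lambda im,x,y,w,h,s:cv2.resize(im[y:y+h,x:x+w,::-1],None,fx=s,fy=s,interpolation=cv2.INTER_CUBIC)
cv2.imwrite("pics/f1.png",f(b,240,190,160,120,5)); cv2.imwrite("pics/f2.png",f(a,80,140,160,100,5))
aa=np.radians(6.2);ym=np.array([-np.sin(aa),np.cos(aa),0]);h=np.array([.5233,.192,.175])
for th in(0,.03,.05): 
    X=h+.185*(-np.cos(th)*ym+[0,0,np.sin(th)]); u=np.array(proj("scene",X)); print(th,u,(u-[240,190])*5)
E
```

```text
time_s: 19.02
tcp_pos: [0.5437, 0.0064, 0.1621]
ee_rot: [[-0.994, -0.108, 0.004], [-0.108, 0.994, -0.0], [-0.004, -0.001, -1.0]]
wrist_force: [0.8, -0.4, -0.5]
gripper_width: 0.397
time_s: 20.02
tcp_pos: [0.5057, -0.199, 0.286]
ee_rot: [[-0.994, -0.109, 0.002], [-0.109, 0.994, -0.006], [-0.001, -0.006, -1.0]]
wrist_force: [0.4, 0.4, -0.1]
gripper_width: 0.451
0 [269.97706752 205.56425743] [149.88533758  77.82128715]
0.03 [270.07438565 204.40083959] [150.37192823  72.00419795]
0.05 [270.1649734  203.63703457] [150.82486702  68.18517285]
```

View pics/f1.png

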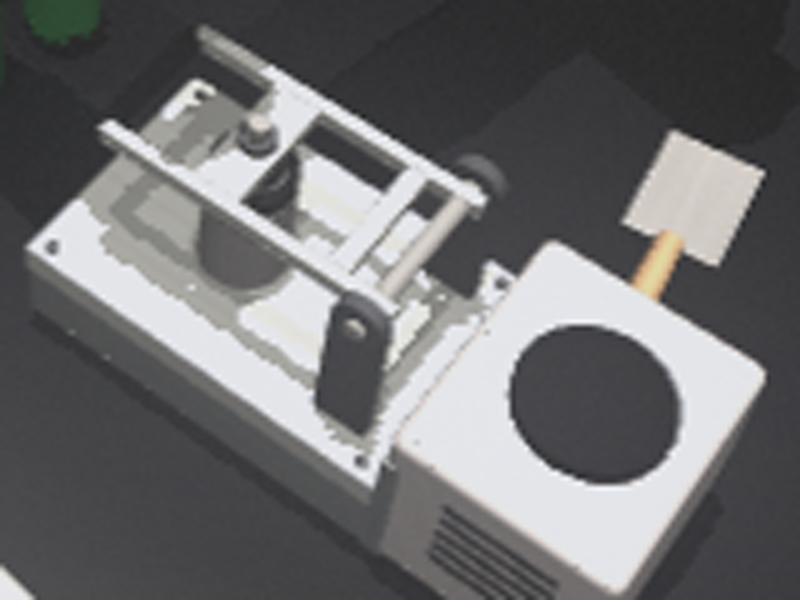

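View pics/f_top.png

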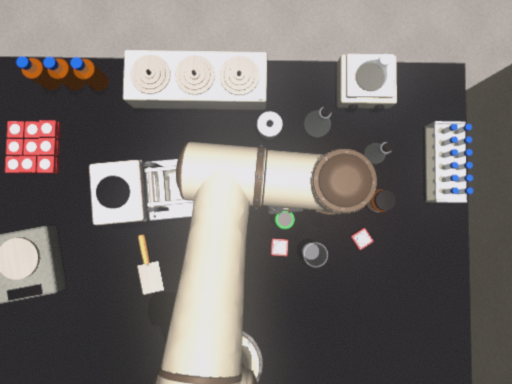

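Run:
```python
from h import *
import cv2
b=cv2.imread("pics/f_scene.png")[190:240,250:310]
b=np.clip(b.astype(float)*2.2,0,255).astype('uint8')
b=cv2.resize(b,None,fx=12,fy=12,interpolation=cv2.INTER_CUBIC)
aa=np.radians(6.2);ym=np.array([-np.sin(aa),np.cos(aa),0]);xm=np.array([np.cos(aa),np.sin(aa),0]);h=np.array([.5233,.192,.175])
for th,c in((0,(0,255,0)),(.05,(0,0,255))):
    q=[]
    for s in(-.04,.04):
        X=h+.185*(-np.cos(th)*ym+[0,0,np.sin(th)])+s*xm; q.append(tuple(int(v) for v in (np.array(proj("scene",X))-[250,190]+.5)*12))
    cv2.line(b,q[0],q[1],c,1)
cv2.imwrite("pics/f3.png",b)
```

```text
(no output)
```

View pics/f3.png

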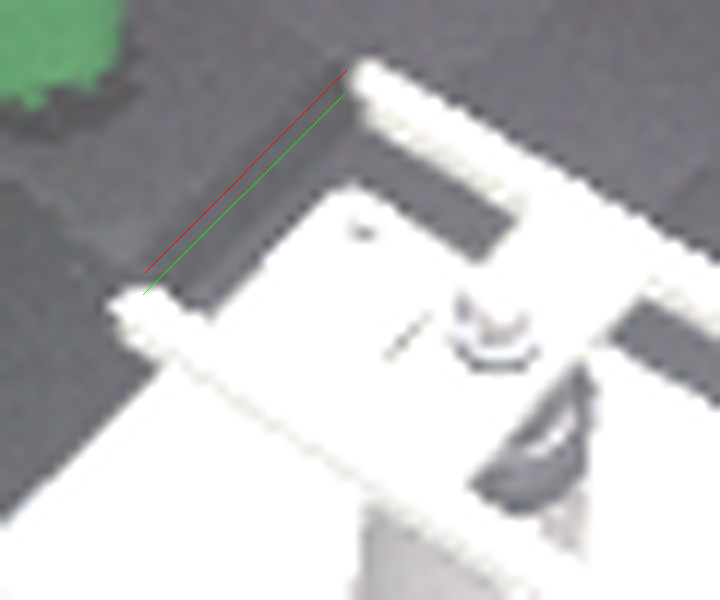

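Run:
```python
from station import *
s=sense(); print(s['time_s'],s['wrist_force'],s['joint_velocities'].round(2)); print(finish_job())
```

```text
20.125 [-0.01075051  0.50793028  0.97324817] [ 1.98 -0.07 -0.14 -0.23  0.11 -0.2 ]
the job is handed in; nothing more can be done
None
```

I loaded the grey steel cup, closed the yoke on its lid and handed the job in at about 20 s of the 72 s. The hand-in gave no verdict.

- **Cup:** I lowered the cup onto the drive cross and turned it under about 20 N. It dropped 8 mm, with the gripper height going from 0.121 to 0.113. After I eased the turn back and pressed again, it was still resting on the floor of the well. In the camera image the lid height matched a seated cup (pixel row 221.7, against 222.1 expected seated and 220.4 if standing high).
- **Yoke:** With the cup let go, I swung the yoke over by its handle to a hard stop, reading about 20 N at the wrist. The angle worked out to about 0.015 rad, and the final image shows the bar on the line for closed. The highest wrist force I read was under 30 N.
- **Bystanders:** All that can be seen in the last top view are where they started. The arm hides most of the jar and two of the green cans in that view, though the gripper stayed above them.
- **Not measured:** I could not read the pad's force on the lid. I am taking it from the yoke being at its stop on a seated cup. The arm was clear of everything at hand-in; its base joint was still settling at about 2°/s.

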